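# Pulse-grind nutmegs in the stall's twist-lid grinder

## Robot

A 6-joint arm with a two-finger parallel gripper is mounted at the origin on the work surface. World frame = base frame: x ahead of the robot, y to its left, z up, the work surface at z = 0. Lengths are in mm, angles in rad, forces in N, time in s.
With the tool pointing down it reaches from about 300 to 775 mm from the base axis. Payload 14.6 kg.
Tool frame: the origin (TCP) lies on the centre line of the jaws, within the pads' length; the fingertips stand 19 mm ahead of it and the grasp point (between the pads) is the TCP (bot.tip_reach is the distance from the TCP to the fingertips, in mm); y points along the fingers, x is the direction in which the jaws open and shut, and the axes are right-handed (so a half turn about y gives the same grasp; the last joint's range is limited). The gripper opens to 85 mm and grips with 20 to 120 N. Pads are 22 mm wide; open, the fingers measure 114 mm over their backs; the gripper's body (76 mm by 85 mm) begins 54 mm behind the grasp point. The pads swing forward as they close: fully open they stand 13 mm farther back than shut.
Start: joints at [1.06, 0.3, 1.521, -0, 1.321, -0.067], TCP at [236.152, 496.711, 250.281] pointing down, gripper open.
Joint ranges: [-3.03, 3.03], [-0.79, 2.21], [0.23, 2.52], [-1.04, 4.18], [0, 3.07], [-2.55, 2.55]. Speed limits (rad/s): [2.22, 2.22, 2.57, 3.14, 3.14, 3.14].

## Interface

Orientations are given as a unit quaternion [w, x, y, z].
In Python, from rig import bot gives the robot as it stands. Calls block until the motion is done:
- bot.move_to(position, orientation): joint-space move of the TCP to a pose.
- bot.servo_line(position, attitude=None, speed=150, until_force=None): straight line of the TCP; attitude=None keeps the orientation; speed is the mean speed in mm/s. With until_force (N) it stops when the force on the tool has changed by that much, and returns True; else False.
- bot.move_joints(angles): joint-space move.
- bot.move_gripper(opening, grip_force=None): finger opening in mm; grip_force is the grip in N (None keeps the last); returns when the fingers have stopped.
- bot.dwell(seconds).
- bot.ik(position, orientation): joint angles nearest the present ones, or None.
- bot.read_state(): the state.
- bot.read_camera(name): name is "scene" or "top"; returns a dict with "image" (480x640x3 uint8, blue, green, red), "depth" (480x640 float32, mm along the optical axis (not along the pixel's ray), 0 where there is no reading), "fovy" (degrees; the focal length in pixels is half the picture's height over the tangent of half this angle, whatever the lens; pixels are square), "cx", "cy" (the principal point, pixels), "eye" and "attitude" of the camera in the world. Camera axes: x right, y down, z forward; pixel columns grow to the right and rows downward; lengths in mm; the calibration is good to about 2 mm. A picture is of the moment at which its call begins.
A pose or a line that the arm cannot do raises bot.MotionError and nothing moves.
- bot.finish_job(): hands the job in, once; it reports no verdict.
The state is a dict: "clock": time; "joint_positions": joint angles; "qvel": joint speeds; "effort": joint torques, N m; "ee_pos": TCP position; "tool_rot": TCP orientation; "ft_force": force on the tool from outside, world axes, zero at the start; "moment": the same for the moment, N m; "grip_width": finger opening in mm.
Only numpy, scipy, OpenCV 4.12 (cv2) and the standard library are available. Lean on these libraries where they do the work, as an engineer would, in place of code of your own. Each camera call takes 0.05 s, during which the arm holds its last target.

## Task

Set the steel bowl of nutmegs into the grinder's pocket so that it sits flat and fully home, then drop the clear lid into the collar and twist it clockwise half-way, to the yellow mark: the sprung pulse position, half of the quarter turn that ends in the lock click. Keep hold of the lid there against its spring, never letting it reach the click (that would run the grinder non-stop); the job finishes with the gripper still holding the lid at the half-way mark. Leave the bottles, jars, tin, tub and spoon standing where they are.

Things in the scene. Friction and masses are not known exactly. Their poses are not given: they have to be found in the camera images.
- collar (a point): Centre of the fixed grinder's deck, 110 mm above the table (grey squared housing 150 x 150 mm). z up, x along the line of its two entry slots. Round it stands the black collar: 14 mm over the deck, inner diameter 105, outer 128 mm. Its roof (underside 7 mm over the deck) has two slots 36 deg wide on +x and -x, shown by white bars outside; in the slots the wall is at 60 mm radius.
- half_mark (a point): One of the two yellow marks on top of the collar, 58 mm from its axis, 45 deg clockwise (seen from above) of a slot: half-way, pulse. The other is opposite. Red marks 90 deg from the slots: lock click. The lid's bar points at the yellow marks when half-way. Stops under the roof let the lid turn clockwise only.
- pocket (a point): Centre of the floor of the bowl's pocket in the grinder's deck: oblong, 80 (along x) x 48 mm, 8 mm deep, z up; x as for collar.
- bowl_center (a point): Centre, 31 mm above the underside, of the loose bowl: round steel cup 60 mm in diameter, wall 2.5, 62 high in all, on an oblong foot 76 (its x) x 44 x 8 mm that sticks out beyond the cup; 0.22 kg; four nutmegs fixed inside. Stands on the table. Same after half a turn. Home: 31 mm above pocket, x along its x. Grip across the outside about 17 mm above this point, so fingertips clear the collar.
- lid: Loose lid, origin at the centre of its underside, z up, x along its lugs and bar. Clear hollow dome, diameter 100, 65 mm high, 0.15 kg; two red lugs at the lower edge on +x and -x, out to 57 mm radius, 18 wide, 5 thick. Stands upright on the table. Same after half a turn. Goes down with the lugs in the slots until it stands on the deck (origin at collar), then turns clockwise under the roof.
- lid_grip (a point): Grip point on the lid's red bar: on the lid's axis, 87 mm above its underside, 22 mm above the dome's flat top; lid's axes. The bar is 72 (along x) x 20 (along y) mm and 32 high, from 65 to 97 mm above the underside; pinch its two long faces (along y). White ends on its top show the lug direction.
- run_switch (a joint): Spring ring in the collar that the lugs push, rad: 0 at rest; the lugs meet it after about 12 deg of clockwise twist, then it reads the twist minus 0.21: about 0.58 half-way, 1.2 to 1.36 in the lock. It pushes back with 0.05 N m at first, 0.14 N m half-way. From about 58 deg of twist a lug climbs the sprung lock latch, which clicks behind it at about 88 deg.
- sauce_a_mid (a point): Bystander: dark sauce bottle with red cap, 56 mm in diameter, 170 mm high; point half-way up.
- sauce_b_mid (a point): Bystander: dark sauce bottle with white cap, 56 mm in diameter, 170 mm high; point half-way up.
- olive_jar_mid (a point): Bystander: green glass jar, 68 mm in diameter, 85 mm high; point half-way up.
- tin_mid (a point): Bystander: tin with yellow label, 64 mm in diameter, 70 mm high; point half-way up.
- spice_jar_mid (a point): Bystander: small red-brown spice jar with black cap, 48 mm in diameter, 75 mm high; point half-way up.
- tub_mid (a point): Bystander: low yellow tub with white lid, 70 mm in diameter, 50 mm high; point half-way up.
- spoon_grip (a point): Bystander: green plastic spoon, 190 mm long, lying behind the grinder; point on its handle.
Mind the look-alikes: they are no part of the job. What is shaped like the lid but blue is not meant.

How it is judged:
By the outcome, as a careful person would: the job done as asked, in the order asked, and still so for the second after the job is handed in, while the arm keeps its last pose, push and grip.
It also fails if it takes over 70 s, if anything falls off the work surface, if the arm or the gripper's body presses on something with over 40 N, if the wrist force passes 120 N, or if a joint passes its speed limit or range.

## Working session

There is one attempt and no reset: what is moved stays moved. The work goes in short steps, each a Python script; the robot and the scene stay as the last script left them, time stands still between calls to the robot, and variables do not carry over. Pictures are saved under pics/ and viewed, and the job is handed in when it is done.

```bash
ls; mkdir -p pics; python3 - <<'E'
from rig import bot
import cv2,numpy as np
for n in("scene","top"):
    c=bot.read_camera(n)
    cv2.imwrite(f"pics/{n}0.png",c["image"])
    np.savez(f"{n}0.npz",**c)
    print(n,c["fovy"],c["cx"],c["cy"],c["eye"],c["attitude"])
print(bot.read_state())
E
```

```text
pics
scene 42.81159510689364 333.6466241212228 242.4409117220778 [1171.99998149 -677.2308895  1294.82004975] [-0.30131123  0.88277036  0.34086958 -0.11720049]
top 51.75756652321888 318.71879238269804 245.27558415687014 [ 336.54559273    7.50521374 1373.96643074] [-0.04582551  0.71033141 -0.69987612  0.05918388]
{'clock': 0.1, 'joint_positions': array([ 1.06038941e+00,  3.00438492e-01,  1.52150425e+00, -1.28817807e-05,
        1.32069441e+00, -6.65700799e-02]), 'qvel': array([-0.00013558, -0.00024646, -0.00099581, -0.00149516, -0.00179956,
       -0.00201153]), 'effort': array([-3.77990054e-04, -5.44368589e+01, -3.62370086e+01, -8.99411157e-05,
        2.99149382e-03, -1.92615340e-05]), 'ee_pos': array([236.07532536, 496.55610213, 249.7716923 ]), 'tool_rot': array([-0.59760859,  0.59796843,  0.37736618, -0.37801123]), 'ft_force': array([ 0.20426379, -0.55196443, -0.68697438]), 'moment': array([-0.01476766,  0.01438281, -0.01024086]), 'grip_width': 85.46519384615331}
```

View pics/scene0.png

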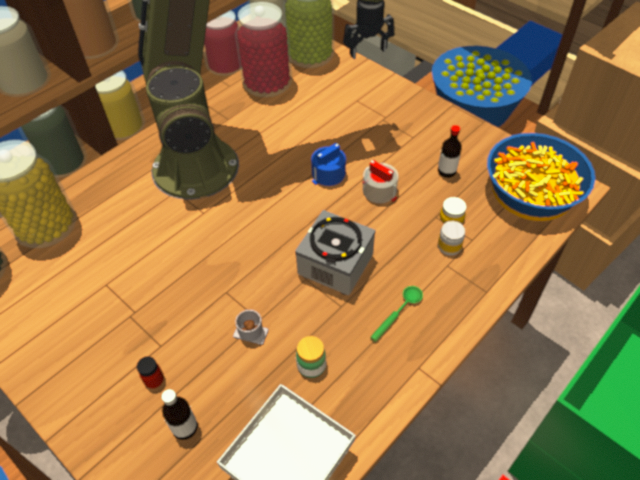

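View pics/top0.png

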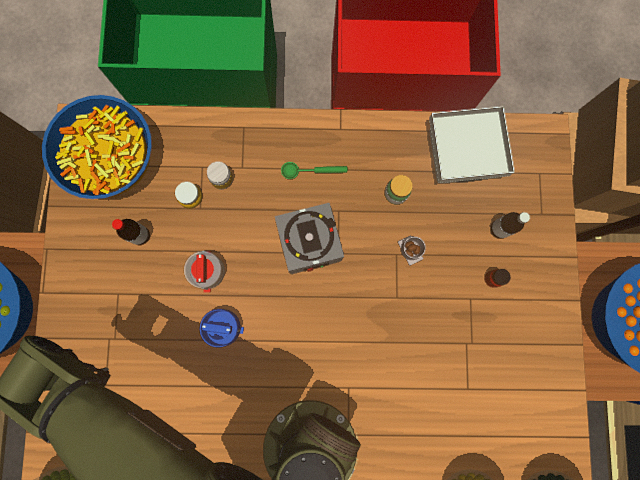

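The top view shows the grinder near (309,238), the bowl near (412,248), the clear lid with its red bar near (204,269), and the blue decoy near (221,327). I'll zoom in on these.

```bash
cat > h.py <<'E'
import numpy as np,cv2
from scipy.spatial.transform import Rotation as R
def rot(q): return R.from_quat(np.r_[q[1:],q[0]]).as_matrix()
def cam(c):
    f=240/np.tan(np.radians(float(c["fovy"]))/2); return f,rot(c["attitude"]),np.array(c["eye"])
def ray(c,u,v,z):
    f,M,e=cam(c); d=M@np.array([(u-c["cx"])/f,(v-c["cy"])/f,1]); return e+d*(z-e[2])/d[2]
def pt(c):
    f,M,e=cam(c); v,u=np.mgrid[:480,:640]; D=c["depth"]
    P=np.stack([(u-c["cx"])/f*D,(v-c["cy"])/f*D,D],-1)
    return P@M.T+e
def proj(c,p):
    f,M,e=cam(c); q=M.T@(np.array(p)-e); return np.array([c["cx"]+f*q[0]/q[2],c["cy"]+f*q[1]/q[2]])
def crop(c,name,u0,v0,w,h,s):
    cv2.imwrite(name,cv2.resize(c["image"][v0:v0+h,u0:u0+w],None,fx=s,fy=s,interpolation=cv2.INTER_CUBIC))
E
python3 - <<'E'
from h import *
t=np.load("top0.npz")
ims=[cv2.resize(t["image"][v:v+h,u:u+h],(390,390),interpolation=cv2.INTER_CUBIC) for u,v,h in((270,198,80),(172,237,65))]
cv2.imwrite("pics/z1.png",np.hstack(ims))
crop(t,"pics/z2.png",385,225,60,50,10)
s=np.load("scene0.npz"); crop(s,"pics/z3.png",225,150,200,200,3)
P=pt(t)
for u,v in((350,300),(309,238),(280,215),(204,269),(412,248)): print(u,v,P[v,u].round(1), ray(t,u,v,0).round(1))
print(pt(s)[300,200],pt(s)[255,335])
E
```

```text
350 300 [ 390.9 -105.8   -0.4] [ 390.9 -105.7    0. ]
309 238 [546.1  10.3 101.1] [562.8  10.5   0. ]
280 215 [603.7  86.6 111.6] [627.4  93.6   0. ]
204 269 [463.  283.5  79.2] [470.7 300.4   0. ]
412 248 [ 532.1 -270.3   46.8] [ 539. -280.    0.]
[ 370.81266398 -294.67547538   -2.06417213] [586.64892872 -30.77350456 118.41313241]
```

View pics/z1.png

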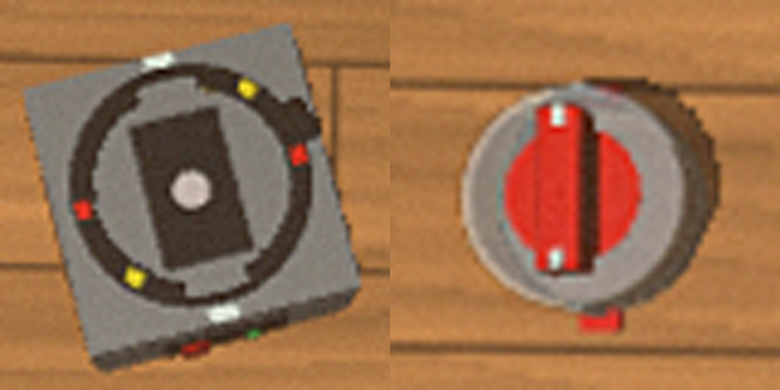

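View pics/z2.png

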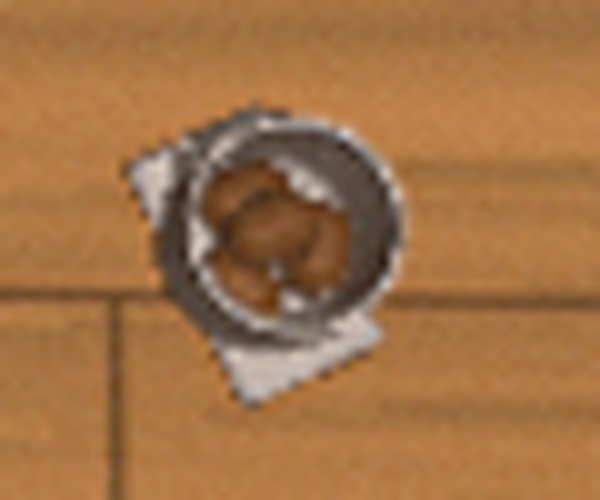

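View pics/z3.png

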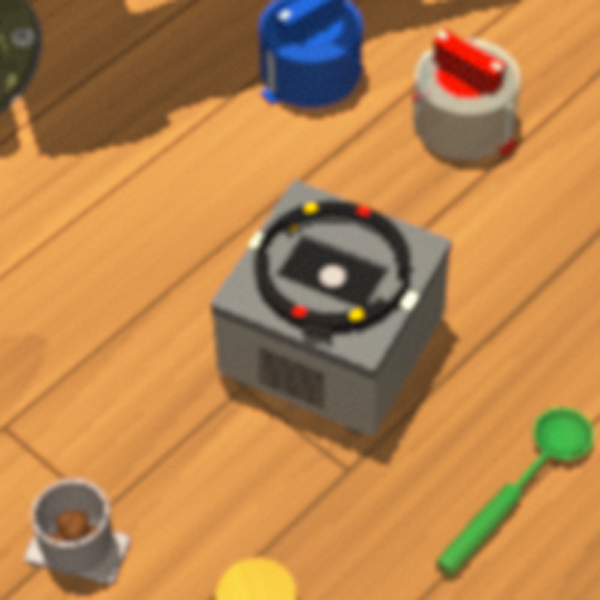

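```bash
cat > m.py <<'E'
from h import *
def blobs(c,mask,box,amin=3):
    m=np.zeros_like(mask,np.uint8); u0,v0,u1,v1=box
    m[v0:v1,u0:u1]=mask[v0:v1,u0:u1]
    n,l,st,ce=cv2.connectedComponentsWithStats(m.astype(np.uint8))
    return [(st[i,4],ce[i].round(2)) for i in range(1,n) if st[i,4]>=amin]
def masks(c):
    h=cv2.cvtColor(c["image"],cv2.COLOR_BGR2HSV); H,S,V=[h[...,i].astype(int) for i in range(3)]
    return dict(y=(abs(H-28)<8)&(S>140)&(V>120), r=((H<6)|(H>174))&(S>150)&(V>90), w=(S<40)&(V>175))
E
python3 - <<'E'
from m import *
box={"top":{"g":(274,200,346,276),"lid":(180,245,228,298),"bowl":(390,230,440,270)},"scene":{"g":(295,205,380,290),"lid":(358,155,402,205),"bowl":(230,305,272,348)}}
for n in("top","scene"):
    c=np.load(n+"0.npz");M=masks(c)
    for k,b in box[n].items():
        for col in M:
            print(n,k,col,[(a,p.tolist(),ray(c,*p,{"g":124,"lid":97,"bowl":62}[k])[:2].round(1).tolist()) for a,p in blobs(c,M[col],b)])
E
```

```text
top g y [(np.int32(12), [320.33, 215.5], [601.6, -18.0]), (np.int32(13), [297.38, 254.38], [499.6, 39.1])]
top g r [(np.int32(13), [330.62, 229.23], [566.1, -44.9]), (np.int32(12), [286.75, 240.58], [534.7, 66.9]), (np.int32(12), [309.67, 268.83], [463.1, 7.2])]
top g w [(np.int32(13), [302.08, 210.15], [614.9, 29.2]), (np.int32(34), [308.65, 236.5], [546.2, 11.2]), (np.int32(17), [315.35, 261.76], [481.4, -6.9])]
top lid y []
top lid r [(np.int32(260), [198.1, 268.12], [463.3, 295.0]), (np.int32(113), [209.02, 268.69], [462.3, 266.9]), (np.int32(18), [207.11, 290.0], [407.4, 269.2])]
top lid w [(np.int32(6), [199.5, 256.0], [494.9, 293.0]), (np.int32(3), [199.0, 280.0], [432.7, 291.2])]
top bowl y []
top bowl r []
top bowl w [(np.int32(12), [400.08, 242.25], [545.0, -235.1]), (np.int32(6), [404.33, 248.5], [528.2, -246.4]), (np.int32(45), [414.24, 260.4], [496.4, -272.6])]
scene g y [(np.int32(14), [327.86, 218.93], [501.1, 37.1]), (np.int32(20), [343.4, 254.35], [603.0, -19.0])]
scene g r [(np.int32(17), [345.53, 220.29], [536.7, 63.4]), (np.int32(19), [324.16, 253.53], [567.3, -48.0])]
scene g w [(np.int32(3), [309.67, 230.0], [492.0, -19.0]), (np.int32(35), [335.26, 241.54], [562.7, -3.4]), (np.int32(18), [361.22, 249.39], [624.8, 20.8])]
scene lid y []
scene lid r [(np.int32(325), [379.69, 172.4], [478.5, 269.1]), (np.int32(12), [393.67, 198.67], [566.6, 220.2])]
scene lid w [(np.int32(12), [366.67, 173.5], [455.0, 242.3])]
scene bowl y []
scene bowl r []
scene bowl w [(np.int32(10), [265.1, 330.7], [584.9, -267.3]), (np.int32(19), [236.58, 334.37], [543.5, -317.6])]
```

```bash
python3 - <<'E'
from m import *
box={"top":{"g":(270,200,350,280),"lid":(180,240,230,298),"bowl":(390,230,440,270)},"scene":{"g":(290,200,390,300),"lid":(358,150,405,210),"bowl":(230,300,275,350)}}
for n in("top","scene"):
    c=np.load(n+"0.npz");P=pt(c)
    for k,zs in dict(g=[(118,130)],lid=[(91,103),(60,70)],bowl=[(55,68),(4,13)]).items():
        u0,v0,u1,v1=box[n][k]; Q=P[v0:v1,u0:u1].reshape(-1,3); 
        for z0,z1 in zs:
            q=Q[(Q[:,2]>z0)&(Q[:,2]<z1)]
            if len(q)<5: print(n,k,z0,len(q));continue
            r=cv2.minAreaRect(q[:,:2].astype(np.float32)); ce,rad=cv2.minEnclosingCircle(q[:,:2].astype(np.float32))
            print(n,k,z0,len(q),"zmed",np.median(q[:,2]).round(1),"rect",np.round(r[0],1),np.round(r[1],1),round(r[2],1),"circ",np.round(ce,1),round(rad,1))
t=np.load("top0.npz")
cv2.imwrite("pics/z4.png",np.hstack([cv2.resize(t["image"][v:v+h,u:u+h],(400,400),interpolation=cv2.INTER_NEAREST) for u,v,h in((180,246,48),(390,228,40))]))
E
```

```text
top g 118 619 zmed 123.3 rect [549.6  11.5] [126.7 128.1] 72.2 circ [551.3   6.3] 69.3
top lid 91 210 zmed 96.2 rect [462.9 291.8] [70.3 19.8] 2.8 circ [463. 290.] 35.3
top lid 60 758 zmed 64.4 rect [464.7 292.1] [98.1 97.2] 77.0 circ [463.7 291.8] 50.1
top bowl 55 81 zmed 60.7 rect [ 531.6 -271.2] [58.2 58.8] 0.7 circ [ 532.3 -272.1] 30.4
top bowl 4 203 zmed 6.5 rect [ 533.  -286.1] [107.8 138.8] 0.8 circ [ 531.5 -287. ] 80.9
scene g 118 559 zmed 121.5 rect [551.7   9.1] [128.  131.7] 69.1 circ [556.2   5.7] 71.5
scene lid 91 142 zmed 94.5 rect [466.1 287.1] [72.7 26.7] 3.4 circ [465.9 290.2] 37.1
scene lid 60 395 zmed 63.2 rect [469.5 286.9] [100.1  95. ] 63.1 circ [467.2 288.1] 52.2
scene bowl 55 119 zmed 58.2 rect [ 534.4 -275.3] [57.8 60.5] 48.0 circ [ 534.7 -274.8] 31.8
scene bowl 4 147 zmed 6.6 rect [ 520.5 -259.8] [100.2 118.9] 44.4 circ [ 527.6 -263.8] 70.1
```

View pics/z4.png

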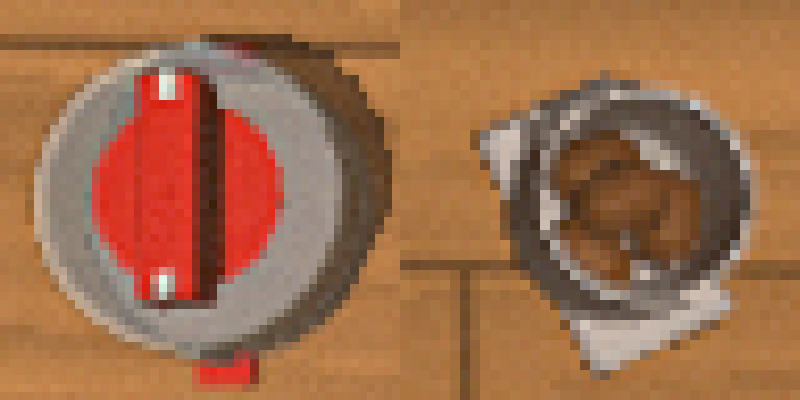

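The collar marks are consistent: 117 mm apart, with the slot line at about 15.6°. The two cameras differ by about 3 mm. Next is the bowl's foot orientation.

```bash
python3 - <<'E'
from m import *
from rig import bot
for n,box in(("top",(390,230,440,270)),("scene",(228,300,275,350))):
    c=np.load(n+"0.npz"); P=pt(c); u0,v0,u1,v1=box
    h=cv2.cvtColor(c["image"],cv2.COLOR_BGR2HSV)
    m=(((h[...,1]<90)|(P[...,2]>16))).astype(np.uint8); mm=np.zeros_like(m); mm[v0:v1,u0:u1]=m[v0:v1,u0:u1]
    nn,l,st,ce=cv2.connectedComponentsWithStats(mm); i=1+np.argmax(st[1:,4]); mm=(l==i).astype(np.uint8)
    cs=max(cv2.findContours(mm,0,2)[0],key=cv2.contourArea)
    hull=cv2.convexHull(cs)[:,0]; ap=cv2.approxPolyDP(hull,1.2,True)[:,0]
    print(n,[(p.tolist(),ray(c,*p,8)[:2].round(1).tolist()) for p in ap])
    im=c["image"].copy(); im[mm>0]=im[mm>0]//2+np.array([0,127,0],np.uint8)
    cv2.imwrite(f"pics/f_{n}.png",cv2.resize(np.hstack([c["image"][v0:v1,u0:u1],im[v0:v1,u0:u1]]),None,fx=8,fy=8,interpolation=0))
print(rot(bot.read_state()["tool_rot"]).round(3))
E
```

```text
top [([420, 238], [566.6, -301.4]), ([425, 247], [541.3, -315.0]), ([422, 258], [510.1, -306.0]), ([409, 264], [492.7, -269.3]), ([403, 257], [512.1, -252.8]), ([398, 241], [557.1, -239.2]), ([409, 236], [571.8, -270.4])]
scene [([242, 311], [477.6, -249.2]), ([253, 310], [495.5, -229.2]), ([258, 313], [510.8, -226.8]), ([267, 329], [559.2, -243.0]), ([261, 344], [577.8, -280.5]), ([233, 336], [513.0, -310.5]), ([236, 317], [479.4, -270.5])]
[[ 0.429 -0.    -0.903]
 [ 0.903 -0.001  0.429]
 [-0.001 -1.     0.   ]]
```

View pics/f_top.png

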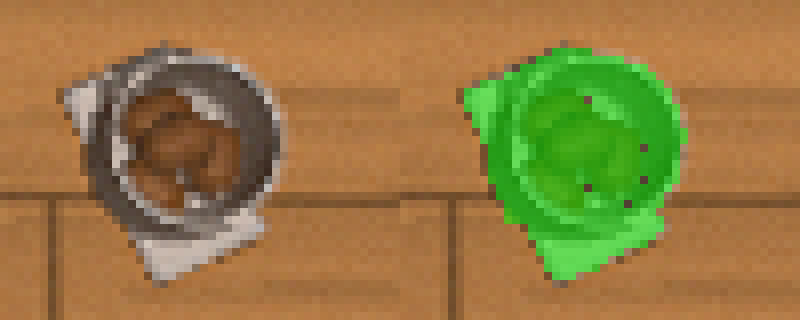

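View pics/f_scene.png

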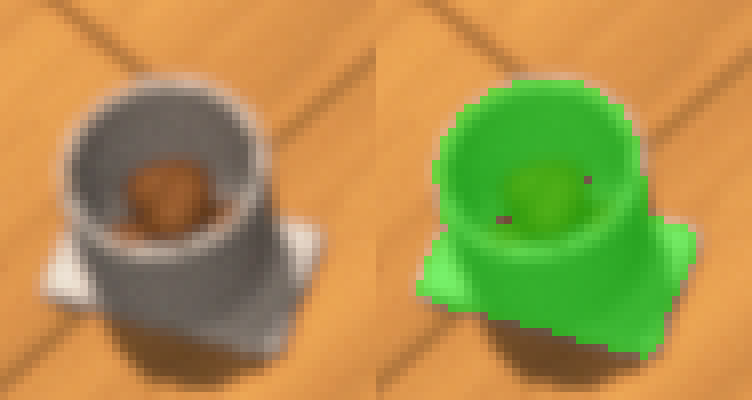

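Both views agree on the bowl's yaw at about 25°. Its centre averages to (533.5,-273.7). I'll grip across its short axis.

```bash
cat >> h.py <<'E'
def q(a):
    a=np.radians(a); M=np.array([[np.cos(a),0,-np.sin(a)],[np.sin(a),0,np.cos(a)],[0,-1,0]])
    x=R.from_matrix(M).as_quat(); return np.r_[x[3],x[:3]]
def st(bot,msg=""):
    s=bot.read_state(); print(msg,"t",round(float(s["clock"]),2),"p",np.round(s["ee_pos"],1),"F",np.round(s["ft_force"],1),"M",np.round(s["moment"],2),"w",round(float(s["grip_width"]),1)); return s
def snap(bot,tag):
    for n in("top","scene"):
        c=bot.read_camera(n); np.savez(f"{n}{tag}.npz",**c); cv2.imwrite(f"pics/{n}{tag}.png",c["image"])
E
python3 - <<'E'
from h import *
from rig import bot
a=-64.8
bot.move_to([533.5,-273.7,200],q(a)); st(bot,"above")
bot.servo_line([533.5,-273.7,48],speed=120,until_force=15); st(bot,"down")
bot.move_gripper(40,30); st(bot,"grip")
bot.servo_line([533.5,-273.7,210],speed=120); st(bot,"up")
snap(bot,"1"); print(bot.read_state()["joint_positions"])
E
```

```text
above t 3.01 p [ 533.8 -273.   200.1] F [-0.6 -0.2 -0.3] M [ 0.    0.02 -0.01] w 85.5
down t 4.42 p [ 533.9 -273.9   48.8] F [ 0.   0.9 -0.3] M [ 0.01 -0.02  0.  ] w 85.3
grip t 4.78 p [ 533.7 -273.8   48.8] F [-1.4  1.4  5.9] M [ 0.19  0.34 -0.01] w 60.4
up t 6.28 p [ 533.3 -273.6  209.2] F [-0.1 -0.7 -1.9] M [-0.01  0.01  0.01] w 60.0
[-5.35132991e-01  4.44033050e-01  1.42146367e+00 -8.08139398e-06
  1.27717950e+00  5.95865397e-01]
```

```bash
python3 - <<'E'
from h import *
t=np.load("top1.npz");s=np.load("scene1.npz")
a,b=proj(t,[533,-273,192]).astype(int),proj(s,[533,-273,192]).astype(int); print(a,b)
def cr(c,p,h=60): return cv2.resize(c["image"][max(p[1]-h//2,0):p[1]+h//2,p[0]-h//2:p[0]+h//2],(400,400),interpolation=0)
cv2.imwrite("pics/z5.png",np.hstack([cr(t,a),cr(s,b)]))
E
```

```text
[425 239] [241 288]
```

View pics/z5.png

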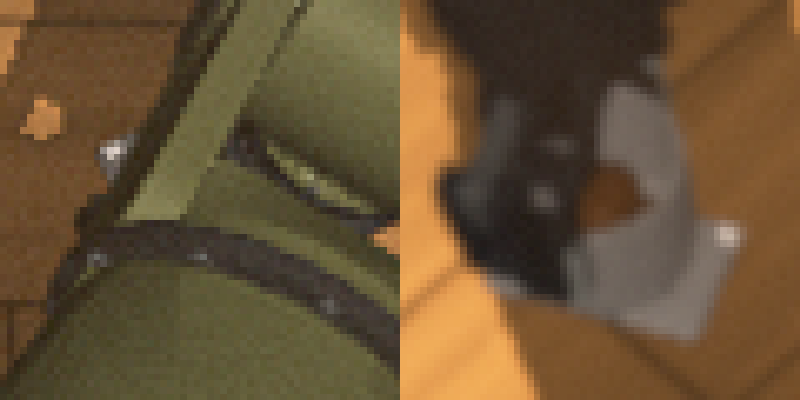

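```bash
python3 - <<'E'
from h import *
s=np.load("scene1.npz")
print("meas",ray(s,261.2,291.6,168.6).round(1),ray(s,255.2,309,164.5).round(1), "end pred (558.3,-237.5),(577.1,-277.3)")
# pad/gripper check at start image: gripper tips known at TCP (236,496.7,250)
s0=np.load("scene0.npz");t0=np.load("top0.npz");print(proj(s0,[236,497,240]),proj(t0,[236,497,240]))
crop(s,"pics/z6.png",221,270,60,60,10)
E
```

```text
meas [ 558.9 -240.8  168.6] [ 579.4 -278.8  164.5] end pred (558.3,-237.5),(577.1,-277.3)
[368.05728931  53.67262651] [ 87.37096767 362.1376069 ]
```

View pics/z6.png

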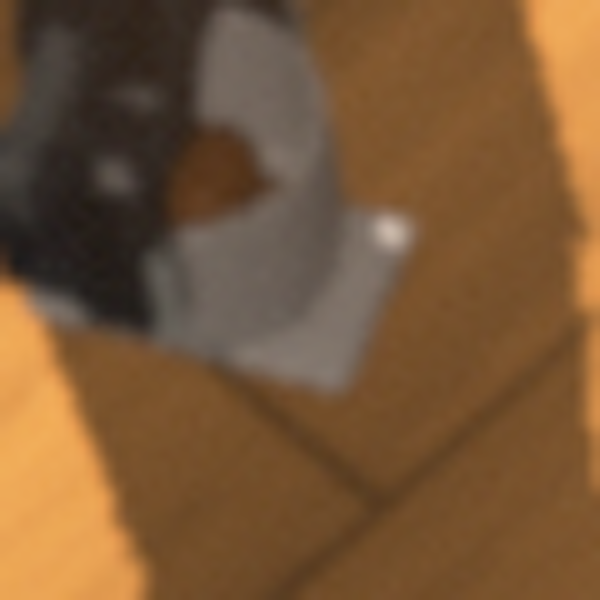

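Scene-camera bias, checked against the held bowl, is about (+1.5,-2.4). That supports averaging the two views, so the pocket is at about (551.2,9.6). Now inserting the bowl.

```bash
python3 - <<'E'
from h import *
from rig import bot
a=-74.4
bot.move_to([551.2,9.6,230],q(a)); bot.dwell(.2); st(bot,"above")
bot.servo_line([551.2,9.6,168],speed=100,until_force=10); bot.dwell(.2); st(bot,"at168")
r=bot.servo_line([551.2,9.6,150],speed=25,until_force=6); st(bot,str(r))
E
```

```text
above t 7.68 p [551.3   8.6 229.8] F [ 0.8  0.1 -3.3] M [-0.    0.01  0.06] w 60.2
at168 t 8.65 p [551.4   9.6 168.6] F [-0.4 -0.  -2.2] M [-0.02 -0.    0.  ] w 60.2
True t 9.18 p [550.9   9.9 154.3] F [ 0.1  1.3 -2.6] M [ 0.27 -0.06 -0.03] w 60.1
```

```bash
python3 - <<'E'
from h import *
from rig import bot
bot.dwell(.3); st(bot,"rest")
r=bot.servo_line([551.2,9.6,149.5],speed=20,until_force=8); st(bot,str(r)); bot.dwell(.2); st(bot)
snap(bot,"2")
s=np.load("scene2.npz"); crop(s,"pics/z7.png",295,190,90,90,6.5)
E
```

```text
rest t 9.48 p [550.7   9.8 154.5] F [-1.3  2.2 -3.7] M [ 0.49 -0.07 -0.11] w 59.9
True t 9.77 p [551.    9.9 150.8] F [-2.2  0.4  6.2] M [-0.03  0.45 -0.22] w 60.0
 t 9.97 p [551.    9.9 150.9] F [-2.7  0.4  6.5] M [-0.04  0.48 -0.21] w 60.1
```

View pics/z7.png

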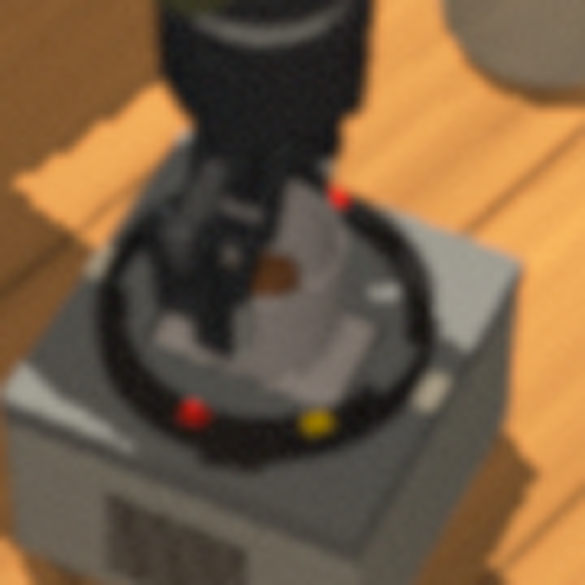

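The height matches home (150.8 mm). The picture shows the foot in the pocket area, so I'll release, move towards the lid and check the rim height and foot.

```bash
python3 - <<'E'
from h import *
from rig import bot
bot.move_gripper(85); st(bot,"open")
bot.servo_line([551,9.9,260],speed=150)
bot.move_to([464.5,289.7,200],q(92.5)); st(bot,"lid above")
snap(bot,"3")
from m import *
for n in("top","scene"):
    c=np.load(n+"3.npz");P=pt(c)
    p=proj(c,[551,10,164]).astype(int)
    Q=P[p[1]-25:p[1]+25,p[0]-25:p[0]+25].reshape(-1,3); q_=Q[(Q[:,2]>150)&(Q[:,2]<175)&(np.hypot(Q[:,0]-551,Q[:,1]-10)<40)]
    A=np.c_[q_[:,:2]-[551,10],np.ones(len(q_))]; hi=q_[:,2]>157
    print(n,len(q_),np.percentile(q_[:,2],[5,50,95]).round(1),cv2.minEnclosingCircle(q_[:,:2].astype(np.float32)), "plane",np.linalg.lstsq(A[hi],q_[hi,2],rcond=None)[0].round(3))
t=np.load("top3.npz");s=np.load("scene3.npz")
cv2.imwrite("pics/z8.png",np.hstack([cv2.resize(t["image"][198:278,270:350],(400,400),interpolation=cv2.INTER_CUBIC),cv2.resize(s["image"][200:280,295:375],(400,400),interpolation=cv2.INTER_CUBIC)]))
E
```

```text
open t 10.44 p [550.7  10.2 150. ] F [ 0.4  0.4 -0.3] M [-0.05  0.   -0.03] w 85.2
lid above t 13.37 p [464.6 289.5 199.9] F [-0.8 -0.4 -0.2] M [ 0.03  0.04 -0.05] w 85.0
top 115 [151.2 162.2 166.3] ((549.90283203125, 10.3502836227417), 30.135934829711914) plane [ 8.00000e-03 -2.00000e-03  1.62732e+02]
scene 204 [150.7 157.9 165.3] ((552.597412109375, 8.724562644958496), 34.74287033081055) plane [1.20000e-02 1.90000e-02 1.61059e+02]
```

View pics/z8.png

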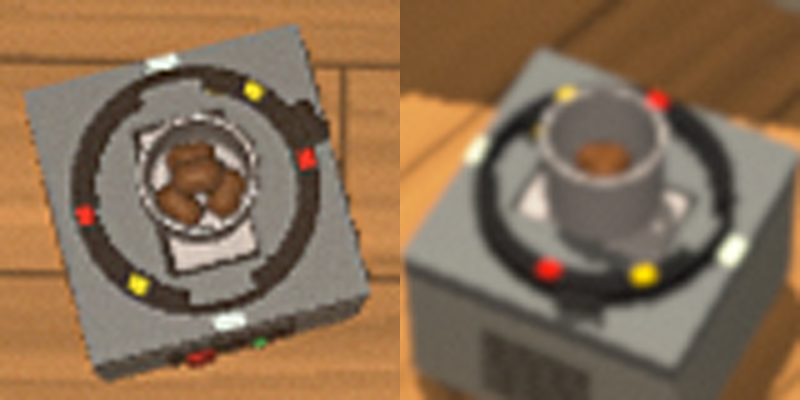

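View pics/top3.png

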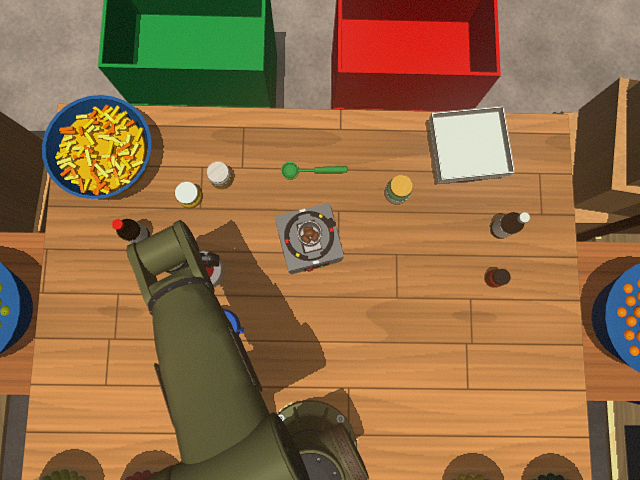

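The bowl is home: the foot is inside the pocket outline on both views, and the rim plane is flat at about 163 mm. Next the lid.

```bash
python3 - <<'E'
from h import *
from rig import bot
p=[464.5,289.7]
bot.servo_line(p+[120],speed=120)
r=bot.servo_line(p+[88],speed=60,until_force=10); st(bot,str(r))
bot.move_gripper(10,50); st(bot,"grip"); bot.dwell(.2); st(bot)
bot.servo_line(p+[130],speed=80); bot.servo_line(p+[260],speed=150); st(bot,"up")
bot.move_to([551.2,9.6,270],q(105.6)); bot.dwell(.2); st(bot,"over")
snap(bot,"4")
t=np.load("top4.npz");s=np.load("scene4.npz")
crop(t,"pics/z9.png",260,180,110,110,5);crop(s,"pics/z10.png",265,130,130,130,4.6)
E
```

```text
False t 14.97 p [464.6 289.7  88.1] F [0.  0.1 0.6] M [ 0.01 -0.01 -0.01] w 84.5
grip t 15.57 p [464.4 289.6  87.9] F [ 0.1 -1.6 -1.3] M [ 0.1  -0.04 -0.01] w 19.1
 t 15.78 p [464.4 289.7  87.9] F [ 0.7 -0.7 -1.8] M [-0.    0.03 -0.02] w 19.4
up t 17.47 p [464.2 289.6 258.9] F [ 0.2  0.4 -1.8] M [ 0.01 -0.05 -0.01] w 19.2
over t 18.79 p [551.2  10.6 269.9] F [-0.7  0.1 -2.1] M [-0.    0.02  0.02] w 19.2
```

View pics/z9.png

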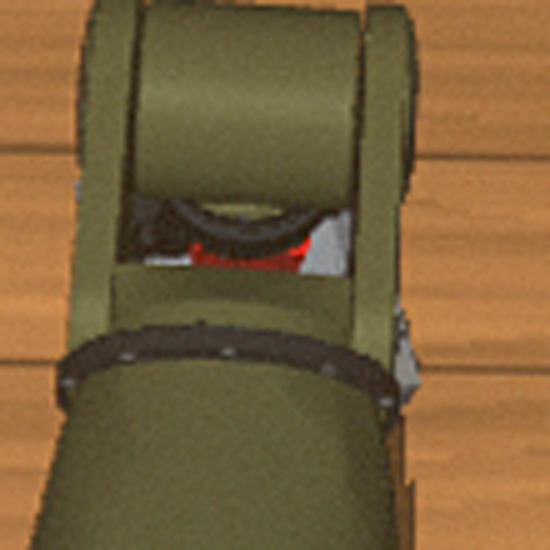

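View pics/z10.png

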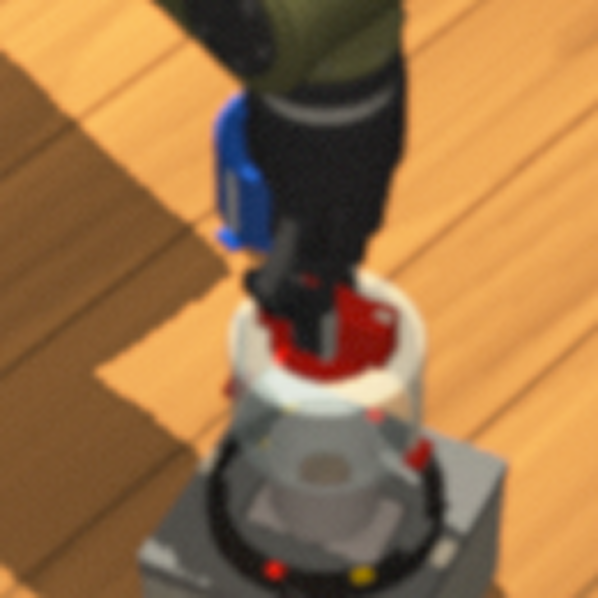

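```bash
python3 - <<'E'
from m import *
c=np.load("scene4.npz");M=masks(c)
h=cv2.cvtColor(c["image"],cv2.COLOR_BGR2HSV); m=((h[...,0]<8)|(h[...,0]>172))&(h[...,1]>120)&(h[...,2]>50)
pr=[(a,p,ray(c,*p,184.4)[:2].round(1)) for a,p in blobs(c,m,(310,205,365,240))]
print(pr); d=np.array([np.cos(np.radians(15.6)),np.sin(np.radians(15.6))])
print("pred lug (r 53.5..57)",np.array([551.2,10])+53.5*d,np.array([551.2,10])-53.5*d)
print(bot if 0 else "", proj(c,[*(np.array([551.2,10])+57*d),184.4]),proj(c,[*(np.array([551.2,10])-57*d),184.4]))
E
```

```text
[(np.int32(148), array([336.65, 207.94]), array([528.1,  39.7])), (np.int32(4), array([314.75, 214.  ]), array([502.3,  -9.4])), (np.int32(5), array([346.2, 219.6]), array([569.2,  27.8])), (np.int32(28), array([355.86, 228.79]), array([604.4,  22.1]))]
pred lug (r 53.5..57) [602.72919732  24.3872104 ] [499.67080268  -4.3872104 ]
 [357.31739535 228.35341002] [314.10450895 211.74017173]
```

The lug's measured position minus its prediction is (+1.7,-2.3), which is the known scene-camera bias, so the lid is centred in the grip. Lowering it now.

```bash
python3 - <<'E'
from h import *
from rig import bot
p=[551.1,9.8]
bot.servo_line(p+[217],speed=80,until_force=12); bot.dwell(.2); st(bot,"217")
r=bot.servo_line(p+[197],speed=25,until_force=8); st(bot,str(r)); bot.dwell(.2); st(bot)
E
```

```text
217 t 19.91 p [551.2   9.8 217.5] F [ 0.8  0.9 -1.5] M [-0.    0.03 -0.02] w 19.1
True t 20.65 p [551.   10.  197.7] F [-1.2  0.7  5. ] M [-0.04  0.15 -0.04] w 19.4
 t 20.85 p [551.   10.  197.7] F [-1.2  0.6  5.6] M [-0.14  0.17 -0.03] w 19.1
```

The lid is down on the deck (197.7 mm against 197.9 expected). Twisting it clockwise in steps.

```bash
python3 - <<'E'
from h import *
from rig import bot
p=[551.1,9.8,197.6]
for a in (98,90,82,74,67,60.7):
    bot.servo_line(p,attitude=q(a),speed=30); s=st(bot,a); x=rot(s["tool_rot"])[:,0]; print("  yaw",np.degrees(np.arctan2(x[1],x[0])).round(1))
bot.dwell(.3); st(bot,"end"); snap(bot,"5")
t=np.load("top5.npz");s=np.load("scene5.npz")
crop(t,"pics/z11.png",260,180,110,110,5);crop(s,"pics/z12.png",285,170,110,110,5.4)
E
```

```text
98 t 21.13 p [551.1   9.8 197.8] F [-2.6  0.8  3.2] M [-0.13  0.35 -0.09] w 19.1
  yaw 98.2
90 t 21.43 p [551.1   9.9 197.8] F [-0.4  0.8  2.8] M [ 0.2   0.22 -0.08] w 19.4
  yaw 90.3
82 t 21.72 p [551.1   9.9 197.8] F [-0.7  3.   4.5] M [ 0.41  0.08 -0.02] w 19.2
  yaw 82.4
74 t 22.01 p [551.2   9.9 197.8] F [0.7 3.8 5.5] M [ 0.52 -0.06 -0.04] w 19.1
  yaw 74.4
67 t 22.28 p [551.2   9.9 197.8] F [1.3 2.7 5.4] M [ 0.39 -0.23  0.01] w 19.2
  yaw 67.4
60.7 t 22.54 p [551.2   9.8 197.8] F [2.1 3.  5.9] M [ 0.36 -0.41  0.09] w 19.3
  yaw 61.1
end t 22.84 p [551.2   9.9 197.8] F [2.6 1.6 6.5] M [ 0.4  -0.47  0.11] w 19.4
```

View pics/z12.png

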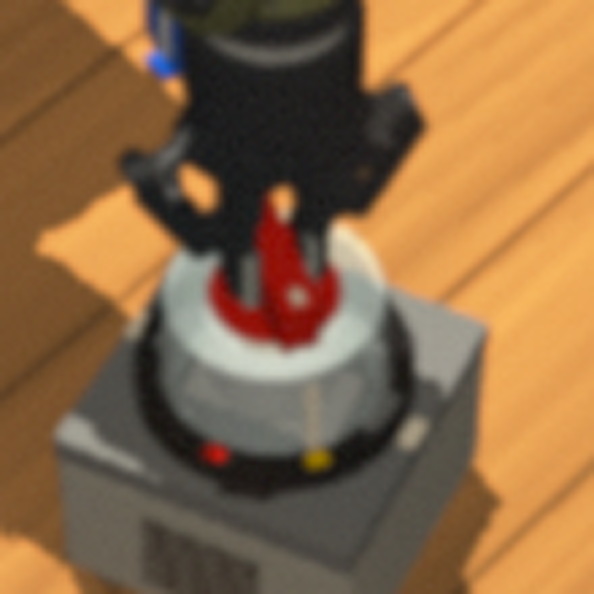

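View pics/z11.png

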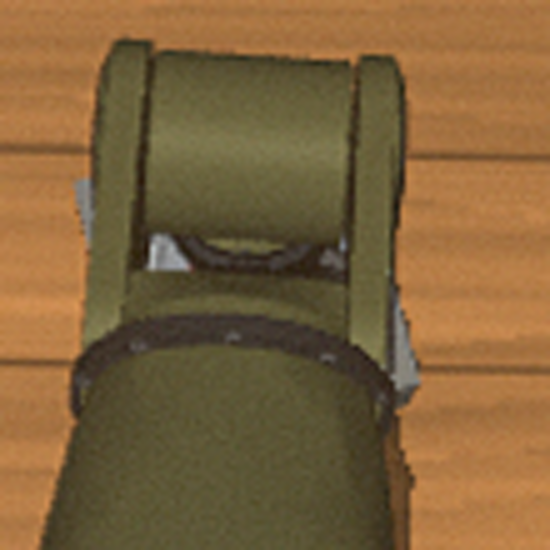

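```bash
python3 - <<'E'
from m import *
from rig import bot
c=np.load("scene5.npz")
w=ray(c,285+298/5.4,170+295/5.4,207)[:2]; y=ray(c,285+317/5.4,170+460/5.4,124)[:2]
o=np.array([551.2+1.6,9.8-2.3])
for n,p in(("bar end",w),("yellow",y)): d=p-o; print(n,p.round(1),np.hypot(*d).round(1),np.degrees(np.arctan2(d[1],d[0])).round(1))
st(bot)
E
```

```text
bar end [581.2  -7.1] 32.0 -27.1
yellow [605.1 -20.3] 59.3 -28.0
 t 22.94 p [551.2   9.9 197.8] F [2.3 2.4 5.5] M [ 0.42 -0.47  0.1 ] w 19.1
```

```bash
python3 - <<'E'
from h import *
from rig import bot
bot.finish_job(); st(bot)
snap(bot,"6")
E
```

```text
the job is handed in; nothing more can be done
the job is handed in; nothing more can be done
```

The job is handed in at about 23 s on the robot's clock: the bowl is in its pocket, and the gripper still holds the lid at the half-way mark, short of the lock click.

- **Bowl:** It went in to the expected home height (tool at 150.8 mm). After release, both views showed the foot inside the pocket and the rim level to about 1 mm, at about 161–163 mm in the two depth maps (164 mm expected). The descent caught briefly about 4 mm above home and then went in with light force.
- **Lid:** It dropped onto the deck at 197.7 mm (197.9 mm expected). I then twisted it clockwise about 44.6° by tool yaw. The bar's white end measured -27° and the yellow mark -28°, with about 0.1 N m of spring moment pushing back.
- **Disagreements:** The two cameras differed by about 3 mm, so I averaged them and checked the result against the held bowl and lid. I saw no sign of the latch or the click in the forces.
- **Not checked:** The top view of the lid was blocked by the arm at the end. I could not take a picture after handing in. The bottles, jars, tin, tub and spoon looked unmoved in the pictures, but I did not re-measure them.

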